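# Build the ring stack on the clamp bolt at the ultrasonic test bench

### The job

Make up the test stack on the upright bolt with the blue base: first the low bright-steel spacer, then the flat brass washer, and last the red plastic bushing, each threaded over the bolt and lying flat on the one before. Lower each one gently all the way down before letting go, do not drop it; the other rings and the probe are not part of the stack.

Things in the scene. Friction and masses are not known exactly. Their poses are not given: they have to be found in the camera images.
- bolt: Upright threaded steel bolt, 14 mm in diameter, with a tapered tip, standing in the centre of a flat blue base disc (80 mm in diameter, 8 mm thick) that is fixed to the dark granite plate. Origin: centre of the disc's underside, at table height on the bolt's axis; z up. The disc's top is 8 mm and the bolt's tip 74 mm above the origin. It stands at a different place each time.
- spacer_mid (a point): The spacer: a loose ring of bright steel, 58 mm outside diameter, 32 mm bore, 30 mm high, about 0.4 kg, bore upright. The point is its centre (15 mm above its underside); z is the bore's axis. A dull grey ring of the same diameter but 45 mm high is not wanted, nor the stock rings at the back and left. When seated its centre is 23 mm above the bolt's origin.
- washer_mid (a point): The washer: a loose flat brass (yellow) ring, 64 mm outside diameter, 32 mm bore, 10 mm thick, about 0.2 kg, lying flat. The point is its centre, half-way up (5 mm above its underside); z is the bore's axis. A grey steel washer of the same size also lies there; it is not wanted. When seated on the spacer its centre is 43 mm above the bolt's origin.
- bushing_mid (a point): The bushing: a loose red plastic ring, 50 mm outside diameter, 32 mm bore, 22 mm high, about 0.04 kg, bore upright. The point is its centre, 11 mm above its underside; z is the bore's axis. A blue one of the same size is not wanted. Seated on the washer, its centre is 59 mm above the bolt's origin. All loose rings and the probe stand 100 mm or more apart and are at most 45 mm tall.
Things that resemble listed ones, but are neither listed nor needed, are in the scene too. There is more than one size of the part that bears washer_mid; the job needs the larger.

How it is judged:
On the way, in this order (a step that is already met when the one before it is completed fails the run):
1. the spacer is on the bolt, flat on the base disc (horizontal distance between spacer_mid and bolt below 0.013 m and z of spacer_mid in the frame of bolt between 0.018 and 0.028 m and angle between the z axis of spacer_mid and the z axis of bolt, either way round below 0.175 rad), for 0.2 s.
2. the washer is on the bolt, flat on the spacer (all of step 1 and horizontal distance between washer_mid and bolt below 0.013 m and z of washer_mid in the frame of bolt between 0.038 and 0.048 m and angle between the z axis of washer_mid and the z axis of bolt, either way round below 0.175 rad), for 0.2 s.
3. the bushing is on the bolt, flat on the washer (all of step 2 and horizontal distance between bushing_mid and bolt below 0.013 m and z of bushing_mid in the frame of bolt between 0.054 and 0.064 m and angle between the z axis of bushing_mid and the z axis of bolt, either way round below 0.175 rad), for 0.2 s.
At the end, for the whole second after the job is handed in: Spacer, washer and bushing are all round the bolt in that order from below, each seated (height within 5 mm), within 13 mm of the bolt's axis, flat within 10 degrees, at rest (slower than 20 mm/s) (all of step 3 and linear speed of each of spacer, washer, bushing below 0.02 m/s); the robot touches nothing.
It fails at once if the spacer is dropped down the bolt (faster than 0.5 m/s there, a fall of more than about 13 mm) (horizontal distance between spacer_mid and bolt below 0.025 m and z of spacer_mid in the frame of bolt below 0.09 m and linear speed of spacer above 0.5 m/s).
It fails at once if the washer is dropped down the bolt (faster than 0.5 m/s there, a fall of more than about 13 mm) (horizontal distance between washer_mid and bolt below 0.025 m and z of washer_mid in the frame of bolt below 0.09 m and linear speed of washer above 0.5 m/s).
It fails at once if the bushing is dropped down the bolt (faster than 0.5 m/s there, a fall of more than about 13 mm) (horizontal distance between bushing_mid and bolt below 0.025 m and z of bushing_mid in the frame of bolt below 0.09 m and linear speed of bushing above 0.5 m/s).
It also fails if it takes over 69 s, if anything falls off the work surface, if the arm or the gripper's body presses on something with over 40 N, if the wrist force passes 120 N, or if a joint passes its speed limit or range.

### The arm

A 6-joint arm with a two-finger parallel gripper is mounted at the origin on the work surface. World frame = base frame: x ahead of the robot, y to its left, z up, the work surface at z = 0. Lengths are in m, angles in rad, forces in N, time in s.
With the tool pointing down it reaches from about 0.275 to 0.825 m from the base axis. Payload 4.9 kg.
Tool frame: the origin (TCP) lies at the very end of the fingers, on their centre line; the grasp point (between the pads) lies 19 mm behind it (manip.tcp_to_grasp is the distance from the TCP to the grasp point, in m); z points along the fingers, x is the direction in which the jaws open and shut, and the axes are right-handed (so a half turn about z gives the same grasp; the last joint's range is limited). The gripper opens to 85 mm and grips with 20 to 120 N. Pads are 22 mm wide; open, the fingers measure 114 mm over their backs; the gripper's body (76 mm by 85 mm) begins 54 mm behind the grasp point. The pads swing forward as they close: fully open they stand 13 mm farther back than shut.
Start: joints at [-1.369, 0.326, -0.193, 1.052, 0, 1.437], TCP at [0.181, -0.519, 0.193] pointing down, gripper open.
Joint ranges: [-2.65, 2.65], [-0.97, 1.79], [-1.3, 1.35], [-1.93, 2.1], [-1.47, 1.37], [-3.14, 3.14]. Speed limits (rad/s): [2.57, 2.57, 3.14, 3.14, 3.14, 3.14].

### API

Orientations are given as a 3x3 rotation matrix whose columns are the frame's x, y, z axes.
In Python, from plant import manip gives the robot as it stands.
- The arm moves only by the tool drive_tool, never from a script. Its argument "commands" is a list that holds one entry, the list of rows, each a list of 7 numbers: the shift along the tool's x, y, z in mm, then the turn, a rotation vector about the tool's x, y, z in rad, then the closure, from -1 (fully open) to 1 (shut). A call has 1 to 10 rows; each row shifts and turns the commanded pose from where the row before left it, along the tool's axes as they then stand; what a row does not reach is not made up. A row lasts 1/10 s, in which the tool goes at most 50 mm and 8.59 degrees, less where a joint would pass 70% of its speed; a pose out of reach is approached as far as the arm can. A call is refused whole if a number of a shift passes 50 or a number of a turn 0.15, either way. A call with a gripper value outside its range is refused whole. The fingers move at their own pace and stop on an object; "force" is the grip in N (left out, the last holds). Time passes only in rows, so rows that do not move let the fingers close. It gives the time, the measured TCP pose, the force and the opening at its end, in the units of the state.
- manip.observe(): the state, without advancing time (a new reading comes with each control period).
- manip.capture(name): name is "scene" or "top" or "wrist"; returns a dict with "image" (480x640x3 uint8, red, green, blue), "K" (3x3 intrinsics, pixels), "distortion" ([k1, k2, p1, p2, k3] as OpenCV has them; the pictures are not rectified), "xyz" and "attitude" of the camera in the world; the wrist camera has in their place "tool_from_camera" (4x4, takes a point from camera to tool coordinates, whose origin is the TCP and whose axes are the tool frame's). Camera axes: x right, y down, z forward; pixel columns grow to the right and rows downward; lengths in m; the calibration is good to about 2 mm. A picture is of the moment at which its call begins: read the wrist's pose just before it. There is no depth.
- manip.close_job(): hands the job in, once; it reports no verdict.
Trained networks look in a picture, given as the dict that the camera call returned (one of the last four; its "shot" number tells which), for a name from the list of things; names that differ only in an ending like _2 or _b are one class to them, and where a whole thing is asked for, a point or a joint stands for the part that bears it (a point fixed in the world has none). Each returns a list of dicts, best first, with "confidence" (0 to 1); they miss things now and then, are a little off and sometimes report something else, mostly with a low value. They report only what shows in the picture. A call takes as long as a camera call. They do not tell look-alikes from the thing itself.
- manip.search_frame(picture, name): "location" ([x, y, z] in m, in the coordinates of the camera as it stood for that picture, good to about 4 mm: the middle of the surface that is visible of it).
- manip.masks_of(picture, name): "mask" (480x640 bool, what is visible of it).
- manip.spot_point(picture, name): "location" ([x, y, z] in m, in the coordinates of the camera as it stood for that picture, good to about 4 mm: a listed point, or the origin of a listed thing).
The state is a dict: "time_s": time; "qpos": joint angles; "qd": joint speeds; "tau": joint torques, N m; "position": TCP position; "orientation": TCP orientation; "contact_force": force on the tool from outside, world axes, zero at the start; "moment": the same for the moment, N m; "opening": opening from 0.0 (shut) to 1.0 (fully open).
Only numpy, scipy, OpenCV 4.12 (cv2) and the standard library are available. Lean on these libraries where they do the work, as an engineer would, in place of code of your own. Each camera call takes 0.05 s, during which the arm holds its last target. There are 200 camera calls.

## Working session

There is one attempt and no reset: what is moved stays moved. The work goes in short steps, Python scripts to look and compute and a tool call to move; the robot and the scene stay as the last step left them, time stands still between calls to the robot, and variables do not carry over. Pictures are saved under pics/ and viewed, about 8 in all and at most 12, crops included, and the job is handed in when it is done.

Besides the shell and the picture viewer there is one more tool, called after "Emit:" as name([rows], argument=value, ...), one row to a line, values as JSON. drive_tool: Moves the arm, as the interface text tells. Its arguments: {"type":"object","properties":{"commands":{"type":"array","items":{"type":"array","items":{"type":"array","items":{"type":"number"}}}},"force":{"type":"number"}},"required":["commands"]}

```bash
mkdir -p pics; ls
cat > h.py <<'E'
import numpy as np, cv2
from plant import manip
def pose(p):
    if "tool_from_camera" in p:
        s=manip.observe(); T=np.eye(4); T[:3,:3]=np.array(s["orientation"]); T[:3,3]=s["position"]
        return T@np.array(p["tool_from_camera"])
    T=np.eye(4); a=np.array(p["attitude"])
    T[:3,:3]=a; T[:3,3]=p["xyz"]; return T
def w(p,loc): return (pose(p)@np.r_[loc,1])[:3]
def pix(p,X):
    T=np.linalg.inv(pose(p)); c=T[:3,:3]@np.array(X)+T[:3,3]
    return cv2.projectPoints(c.reshape(1,1,3),np.zeros(3),np.zeros(3),np.array(p["K"]),np.array(p["distortion"]))[0].ravel()
def ray(p,uv,z):
    n=cv2.undistortPoints(np.array(uv,float).reshape(1,1,2),np.array(p["K"]),np.array(p["distortion"])).ravel()
    T=pose(p); d=T[:3,:3]@np.r_[n,1]; return T[:3,3]+d*(z-T[2,3])/d[2]
def save(p,n): cv2.imwrite("pics/"+n+".png",np.array(p["image"])[:,:,::-1])
E
python3 - <<'E'
from h import *
s=manip.observe(); print(s["time_s"],s["position"],np.array(s["orientation"]).round(3).tolist(),s["opening"])
for c in ("top","scene"):
    p=manip.capture(c); save(p,c+"1"); print(c,np.shape(p.get("attitude")),p.get("xyz"))
    for n in ("bolt","spacer_mid","washer_mid","bushing_mid"):
        for d in manip.spot_point(p,n):
            X=w(p,d["location"]); print(n,round(d["confidence"],2),X.round(3),pix(p,X).round())
E
```

```text
pics
0.0 [ 0.18111642 -0.5186411   0.19261111] [[0.33, -0.944, -0.0], [-0.944, -0.33, 0.002], [-0.002, -0.0, -1.0]] 1.0013529582417873
top (3, 3) [0.36788006 0.02506231 1.22688758]
spacer_mid 0.72 [ 0.458 -0.185  0.016] [410. 270.]
washer_mid 0.86 [0.373 0.382 0.002] [137. 313.]
washer_mid 0.68 [0.488 0.359 0.004] [150. 258.]
bushing_mid 0.64 [ 0.482 -0.333  0.012] [479. 258.]
bushing_mid 0.36 [ 0.493 -0.03   0.001] [336. 255.]
scene (3, 3) [1.25112463 0.81825714 0.75349533]
bolt 0.87 [ 0.496 -0.03   0.001] [316. 248.]
spacer_mid 0.67 [ 0.46  -0.184  0.013] [288. 219.]
washer_mid 0.97 [ 0.492  0.36  -0.001] [438. 317.]
washer_mid 0.61 [0.376 0.392 0.001] [480. 299.]
bushing_mid 0.53 [ 0.481 -0.332  0.008] [251. 205.]
```

View pics/top1.png

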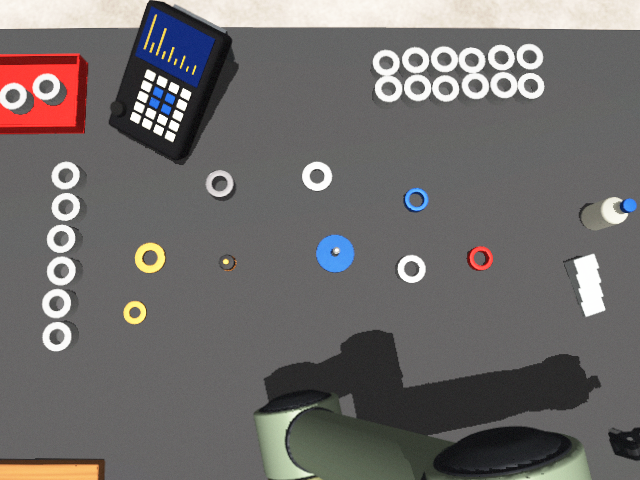

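View pics/scene1.png

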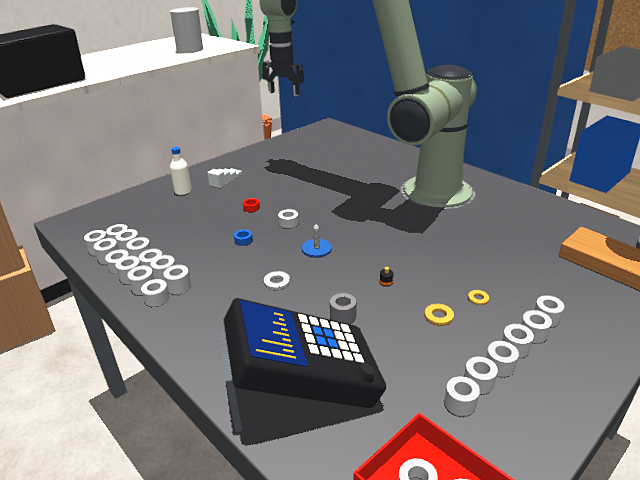

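The top view shows these candidates:
- **Spacer:** bright ring at (411,268). Not wanted: the tall grey ring at (220,184), the flat steel washer at (317,176) and the stock rings.
- **Washer:** large brass ring at (150,258). Not wanted: the small brass ring at (134,312) and the steel washer.
- **Bushing:** red ring at (480,258). Not wanted: the blue ring at (416,199).
- **Bolt:** (335,253).

I'll align the tool with the world axes and move towards the spacer, where the wrist camera gives the close check.

Emit:
drive_tool([
  [[0,0,0,0,0,-0.15,-1],[0,0,0,0,0,-0.15,-1],[0,0,0,0,0,-0.15,-1],[0,0,0,0,0,-0.15,-1],[0,0,0,0,0,-0.15,-1],[0,0,0,0,0,-0.15,-1],[0,0,0,0,0,-0.15,-1],[0,0,0,0,0,-0.15,-1],[0,0,0,0,0,-0.034,-1],[0,0,0,0,0,0,-1]],
], force=40)

```text
time_s: 1.5
position: [0.1813, -0.5193, 0.1934]
orientation: [[1.0, -0.001, 0.0], [-0.001, -1.0, -0.0], [0.0, 0.0, -1.0]]
contact_force: [0.4, 0.4, 0.1]
opening: 0.997
```

Emit:
drive_tool([
  [[40,-48,0,0,0,0,-1],[40,-48,0,0,0,0,-1],[40,-48,0,0,0,0,-1],[40,-48,0,0,0,0,-1],[40,-48,0,0,0,0,-1],[40,-48,0,0,0,0,-1],[38,-46,0,0,0,0,-1],[0,0,0,0,0,0,-1],[0,0,0,0,0,0,-1]],
])

```text
time_s: 2.4
position: [0.406, -0.2497, 0.1935]
orientation: [[1.0, 0.002, -0.0], [0.002, -1.0, -0.001], [-0.0, 0.001, -1.0]]
contact_force: [-0.9, 0.5, -0.8]
opening: 0.999
```

Run:
```python
from h import *
s=manip.observe(); print(s["time_s"],s["position"],np.array(s["orientation"]).round(3).tolist(),s["qpos"].round(2) if hasattr(s["qpos"],"round") else s["qpos"])
p=manip.capture("wrist"); save(p,"w1"); print(np.array(p["tool_from_camera"]).round(3))
for n in ("spacer_mid","bolt"):
    for d in manip.spot_point(p,n):
        X=w(p,d["location"]); print(n,round(d["confidence"],2),X.round(4),pix(p,X).round())
for d in manip.masks_of(p,"spacer_mid"):
    m=np.array(d["mask"]).astype(np.uint8); c=max(cv2.findContours(m,0,2)[0],key=cv2.contourArea)
    e=cv2.fitEllipse(c); print(d["confidence"],e,[ray(p,e[0],z).round(4) for z in (.015,.03)])
```

```text
2.4 [ 0.40595468 -0.24967816  0.19347463] [[1.0, 0.002, -0.0], [0.002, -1.0, -0.001], [-0.0, 0.001, -1.0]] [-0.71  0.19 -0.38  1.   -0.    0.86]
[[ 1.    -0.001  0.    -0.001]
 [ 0.001  0.965  0.264 -0.068]
 [-0.001 -0.264  0.965 -0.18 ]
 [ 0.     0.     0.     1.   ]]
spacer_mid 0.93 [ 0.4624 -0.1875  0.0113] [384. 148.]
bolt 0.26 [ 0.4785 -0.3352  0.013 ] [394. 294.]
0.7 ((382.0864562988281, 145.82595825195312), (64.6417236328125, 66.0939712524414), 26.745576858520508) [array([ 0.4601, -0.1861,  0.015 ]), array([ 0.4578, -0.186 ,  0.03  ])]
```

View pics/w1.png

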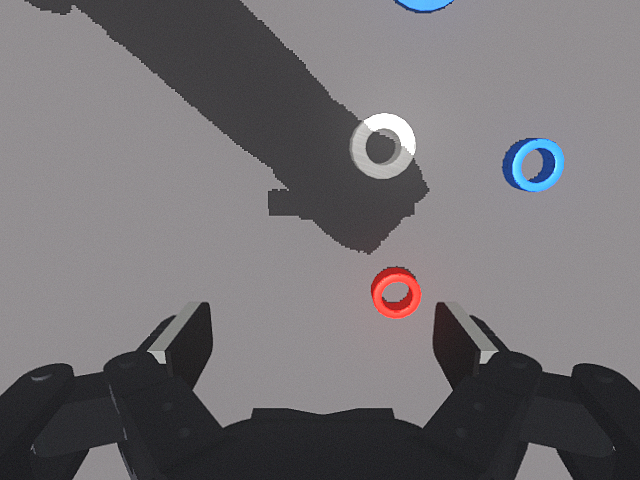

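The wrist view shows the bright, low spacer at (382,146), the red bushing at (396,292) and the blue one at (535,165). The spacer works out at (0.459, -0.186), which agrees with the fixed cameras, so I'll reach for it.

Emit:
drive_tool([
  [[26,-32,0,0,0,0,-1],[27,-32,0,0,0,0,-1],[0,0,45,0,0,0,-1],[0,0,45,0,0,0,-1],[0,0,40,0,0,0,-1],[0,0,30,0,0,0,-1],[0,0,15,0,0,0,-1],[0,0,12,0,0,0,-1],[0,0,0,0,0,0,-1]],
])

```text
time_s: 3.5
position: [0.4571, -0.1871, 0.0051]
orientation: [[1.0, -0.003, -0.002], [-0.003, -1.0, 0.001], [-0.002, -0.001, -1.0]]
contact_force: [0.2, 0.6, 0.3]
opening: 0.999
```

Emit:
drive_tool([
  [[0,0,0,0,0,0,1],[0,0,0,0,0,0,1],[0,0,0,0,0,0,1],[0,0,0,0,0,0,1],[0,0,0,0,0,0,1],[0,0,0,0,0,0,1],[0,0,0,0,0,0,1],[0,0,0,0,0,0,1]],
])

```text
time_s: 4.3
position: [0.4585, -0.1865, 0.0064]
orientation: [[1.0, -0.001, 0.0], [-0.001, -1.0, -0.0], [0.0, 0.0, -1.0]]
contact_force: [-0.1, 0.1, -0.0]
opening: -0.001
```

Run:
```python
from h import *
p=manip.capture("wrist"); save(p,"w2")
for d in manip.spot_point(p,"spacer_mid"):
    X=w(p,d["location"]); print(round(d["confidence"],2),X.round(4),pix(p,X).round())
for d in manip.spot_point(p,"bolt"):
    X=w(p,d["location"]); print("bolt",round(d["confidence"],2),X.round(4),pix(p,X).round())
```

```text
(no output)
```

View pics/w2.png

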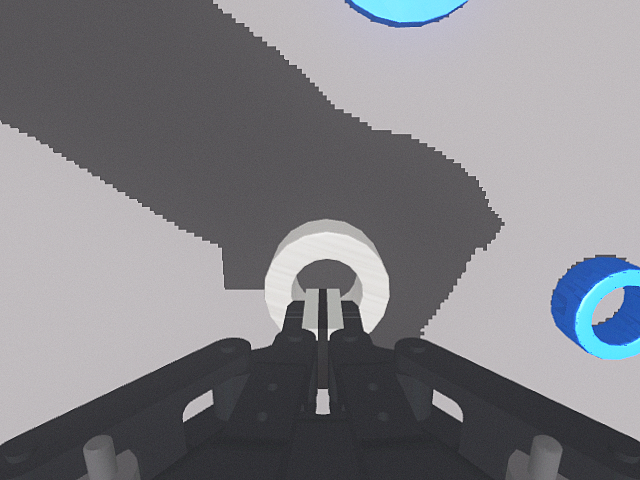

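The gripper shut completely, so the ring was not caught. The picture shows the ring at about (327,280) and the shut fingers at (322,300). I'll find out where the ring is relative to the TCP.

Run:
```python
from h import *
s=manip.observe(); X=np.array(s["position"]); print(X,s["contact_force"])
p=manip.capture("wrist")
print("tcp pix",pix(p,X),"grasp",pix(p,X+[0,0,.019]))
for uv,z in (((327,219),.0),((327,219),.03),((265,290),.03),((390,290),.03),((327,232),.03),((327,260),.03),((291,310),.03)): print(uv,z,ray(p,uv,z).round(4))
for c in ("top","scene"):
    q=manip.capture(c); save(q,c+"2")
    for d in manip.spot_point(q,"spacer_mid"): print(c,round(d["confidence"],2),w(q,d["location"]).round(4),pix(q,w(q,d["location"])).round())
cv2.imwrite("pics/c2.png",cv2.resize(np.array(q["image"])[150:290,220:400,::-1],None,fx=4,fy=4))
```

```text
[ 0.45846833 -0.18652698  0.00633591] [0.83996097 0.54013958 0.30299275]
tcp pix [323.51165513 280.23156095] grasp [323.656724  294.7107178]
(327, 219) 0.0 [ 0.4603 -0.1558  0.    ]
(327, 219) 0.03 [ 0.4599 -0.1498  0.03  ]
(265, 290) 0.03 [ 0.4321 -0.1822  0.03  ]
(390, 290) 0.03 [ 0.4883 -0.1823  0.03  ]
(327, 232) 0.03 [ 0.4599 -0.1555  0.03  ]
(327, 260) 0.03 [ 0.4599 -0.1681  0.03  ]
(291, 310) 0.03 [ 0.4435 -0.1921  0.03  ]
top 0.49 [ 0.4575 -0.1841  0.0176] [410. 270.]
scene 0.73 [ 0.4596 -0.186   0.0128] [288. 218.]
```

View pics/c2.png

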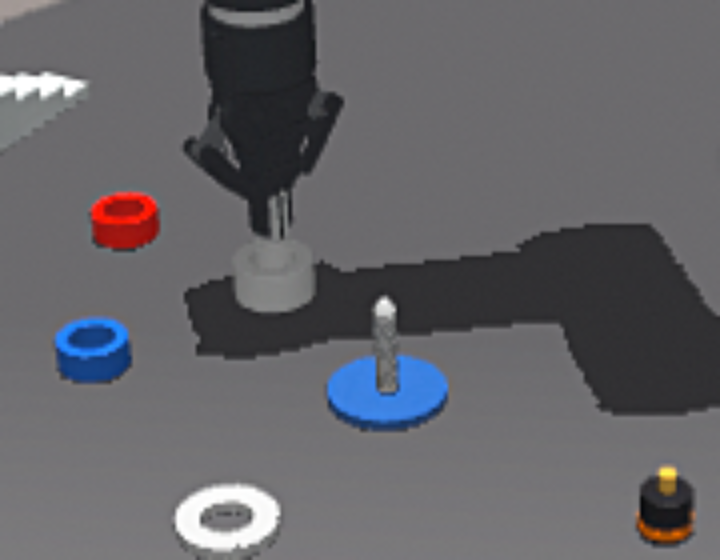

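The scene crop shows the shut fingers ending at about the ring's top, roughly full-image (289,210), and the ring has not moved. So the fingertips are higher than the TCP reading says. I'll measure how much.

Run:
```python
from h import *
s=manip.observe(); X=np.array(s["position"])
q=manip.capture("scene"); t=manip.capture("top")
for z in (0,.006,.02,.03,.04,.05,.06,.08): print(z,pix(q,[X[0],X[1],z]).round(1),pix(t,[X[0],X[1],z]).round(1))
print("ring top centre",pix(q,[.459,-.186,.03]).round(1), "under",pix(q,[.459,-.186,0]).round(1))
print({k:np.round(v,3).tolist() if not isinstance(v,str) else v for k,v in s.items()})
print([a for a in dir(manip) if a[0]!='_'], getattr(manip,"tcp_to_grasp",None))
cv2.imwrite("pics/c3.png",cv2.resize(np.array(q["image"])[180:240,255:335,::-1],None,fx=8,fy=8,interpolation=0))
```

```text
0 [288.4 222.1] [409.8 270.4]
0.006 [288.2 220.3] [410.2 270.2]
0.02 [287.9 216. ] [411.4 269.7]
0.03 [287.7 213. ] [412.2 269.3]
0.04 [287.5 209.9] [413.1 268.9]
0.05 [287.3 206.8] [413.9 268.5]
0.06 [287.1 203.7] [414.8 268.2]
0.08 [286.7 197.4] [416.6 267.4]
ring top centre [287.7 213.1] under [288.3 222.2]
{'time_s': 4.7, 'qpos': [-0.536, 0.443, -0.572, 0.556, -0.0, 1.036], 'qd': [-0.001, 0.0, 0.001, 0.001, 0.001, -0.0], 'tau': [0.002, -42.736, 18.6, 0.002, -0.0, -0.0], 'position': [0.458, -0.187, 0.006], 'orientation': [[1.0, -0.001, -0.0], [-0.001, -1.0, 0.0], [-0.0, -0.0, -1.0]], 'contact_force': [-0.362, -0.31, -0.203], 'moment': [0.014, -0.02, -0.026], 'opening': -0.0}
['PlanningError', 'capture', 'close_job', 'masks_of', 'observe', 'search_frame', 'spot_point', 'tcp_to_grasp'] 0.0187
```

View pics/c3.png

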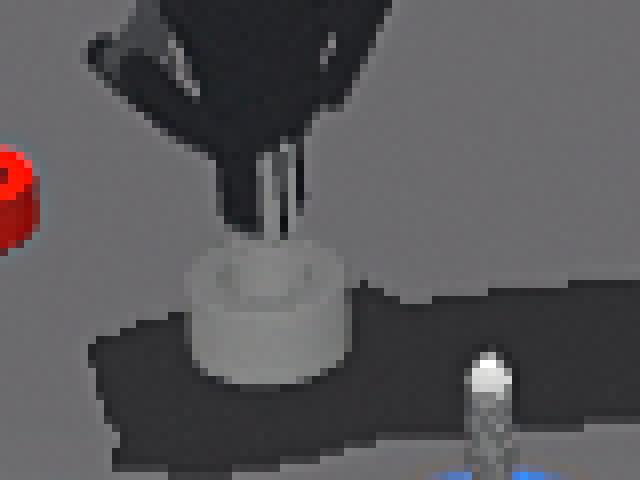

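Projected into the scene picture, the shut fingertips are at z≈0.04 while the TCP reads 0.006. The pad geometry in the first wrist picture agrees: open tips lie about 40 mm behind the nominal TCP and shut tips about 30 mm. So the fingers really end about 3 cm short of the nominal TCP. The camera and ring positions agree with each other. I'll open, go down another 28 mm in gentle steps while watching the force, and grip again.

Emit:
drive_tool([
  [[0,0,0,0,0,0,-1],[0,0,0,0,0,0,-1],[0,0,0,0,0,0,-1],[0,0,0,0,0,0,-1],[0,0,0,0,0,0,-1],[0,0,0,0,0,0,-1],[0,0,6,0,0,0,-1],[0,0,6,0,0,0,-1],[0,0,4,0,0,0,-1],[0,0,0,0,0,0,-1]],
])

```text
time_s: 5.8
position: [0.4578, -0.1861, -0.0105]
orientation: [[1.0, -0.001, -0.001], [-0.001, -1.0, 0.001], [-0.001, -0.001, -1.0]]
contact_force: [-0.3, -0.1, 0.4]
opening: 0.997
```

Emit:
drive_tool([
  [[0,0,4,0,0,0,-1],[0,0,4,0,0,0,-1],[0,0,4,0,0,0,-1],[0,0,0,0,0,0,-1]],
])

```text
time_s: 6.2
position: [0.4581, -0.1863, -0.0222]
orientation: [[1.0, -0.001, -0.001], [-0.001, -1.0, 0.0], [-0.001, -0.0, -1.0]]
contact_force: [-0.1, 0.2, -0.2]
opening: 0.997
```

No contact even at TCP -22 mm, which confirms the short fingers. Closing now.

Emit:
drive_tool([
  [[0,0,0,0,0,0,1],[0,0,0,0,0,0,1],[0,0,0,0,0,0,1],[0,0,0,0,0,0,1],[0,0,0,0,0,0,1]],
])

```text
time_s: 6.7
position: [0.4593, -0.1867, -0.021]
orientation: [[1.0, -0.001, 0.002], [-0.001, -1.0, -0.0], [0.002, 0.0, -1.0]]
contact_force: [0.3, 1.4, 6.6]
opening: 0.649
```

Run:
```python
from h import *
p=manip.capture("wrist"); q=manip.capture("scene")
a=np.array(p["image"])[150:480,160:490,::-1]; b=cv2.resize(np.array(q["image"])[180:240,250:335,::-1],None,fx=5.5,fy=5.5)
cv2.imwrite("pics/c4.png",np.hstack([a,b[:330,:467]]))
print(np.array(p["K"]).round(1).tolist(), manip.observe()["opening"])
```

```text
[[371.9, 0.0, 322.3], [0.0, 371.9, 245.2], [0.0, 0.0, 1.0]] 0.649259416880296
```

View pics/c4.png

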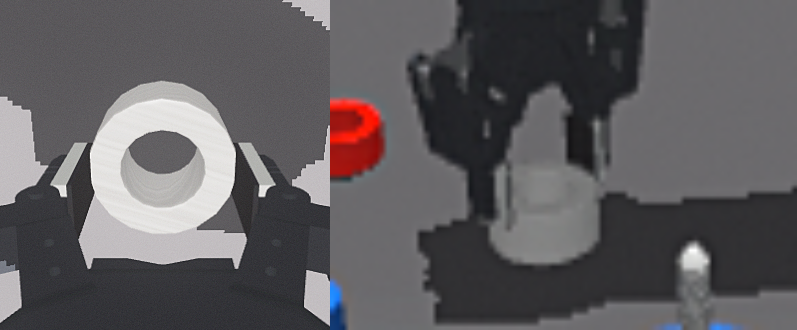

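Opening is 0.65 (about 55–58 mm). The picture shows the spacer held centrally between both pads. I'll lift it and measure the bolt's base disc with all three cameras.

Emit:
drive_tool([
  [[0,0,-5,0,0,0,1],[0,0,-10,0,0,0,1],[0,0,-20,0,0,0,1],[0,0,-30,0,0,0,1],[0,0,-30,0,0,0,1],[0,0,-15,0,0,0,1],[0,0,0,0,0,0,1],[0,0,0,0,0,0,1]],
])

```text
time_s: 7.6
position: [0.458, -0.1863, 0.0881]
orientation: [[1.0, -0.001, -0.0], [-0.001, -1.0, 0.0], [-0.0, -0.0, -1.0]]
contact_force: [-0.1, -0.0, -4.8]
opening: 0.645
```

```bash
cat >> h.py <<'E'
def disc(p,lo,hi,z,area=30,s0=110):
    hsv=cv2.cvtColor(np.array(p["image"]),cv2.COLOR_RGB2HSV); m=cv2.inRange(hsv,(lo,s0,60),(hi,255,255))
    for c in cv2.findContours(m,0,2)[0]:
        if cv2.contourArea(c)>area:
            e=cv2.fitEllipse(cv2.convexHull(c)); yield ray(p,e[0],z).round(4),np.round(e[1]),np.round(e[0])
E
python3 - <<'E'
from h import *
s=manip.observe(); print(s["position"],s["opening"],s["contact_force"])
for c in ("top","scene","wrist"):
    p=manip.capture(c); print(c)
    for d in disc(p,100,125,.008,150): print("blue",*d)
    for d in disc(p,22,35,.010): print("brass",*d)
    for lo,hi in ((0,8),):
        for d in disc(p,lo,hi,.018,60): print("red",*d)
    for d in manip.spot_point(p,"bolt"): print("bolt",round(d["confidence"],2),w(p,d["location"]).round(4))
    if c=="wrist":
        for d in manip.spot_point(p,"spacer_mid"): print("sp",round(d["confidence"],2),w(p,d["location"]).round(4))
E
```

```text
[ 0.45796108 -0.18634002  0.08810433] 0.6450642150881996 [-0.12002179 -0.03638069 -4.83132776]
top
blue [ 0.4952 -0.0283  0.008 ] [38. 38.] [335. 253.]
blue [ 0.5951 -0.6632  0.008 ] [14. 17.] [628. 205.]
blue [ 0.6088 -0.202   0.008 ] [24. 25.] [416. 200.]
blue [0.9529 0.3202 0.008 ] [68. 96.] [174.  47.]
brass [0.3749 0.3862 0.01  ] [22. 23.] [134. 312.]
brass [0.4881 0.3582 0.01  ] [29. 30.] [149. 257.]
red [0.8385 0.6054 0.018 ] [109. 112.] [39. 96.]
bolt 0.92 [ 4.939e-01 -3.160e-02  4.000e-04]
scene
blue [0.7898 0.1541 0.008 ] [56. 90.] [273. 335.]
blue [ 0.5003 -0.0232  0.008 ] [19. 31.] [316. 248.]
blue [ 0.605 -0.205  0.008] [16. 20.] [243. 237.]
blue [-0.6629  0.2745  0.008 ] [62. 86.] [604. 154.]
blue [-0.7673  0.0498  0.008 ] [23. 99.] [559. 130.]
blue [-2.7669 -0.7059  0.008 ] [ 26. 121.] [579.  36.]
blue [-1.7572 -0.7048  0.008 ] [ 97. 286.] [512.  58.]
blue [-0.8497 -1.0602  0.008 ] [158. 199.] [369.  75.]
brass [0.4908 0.3604 0.01  ] [18. 28.] [439. 313.]
brass [0.3802 0.39   0.01  ] [12. 20.] [478. 296.]
red [0.866  0.6353 0.018 ] [165. 207.] [439. 514.]
red [ 0.4898 -0.3221  0.018 ] [14. 18.] [251. 205.]
bolt 0.61 [ 0.4944 -0.0281  0.0018]
bolt 0.47 [ 4.889e-01  3.613e-01 -2.000e-04]
wrist
blue [ 0.615  -0.2049  0.008 ] [42. 51.] [536. 266.]
blue [ 0.611 -0.202  0.008] [71. 84.] [532. 262.]
blue [ 0.495  -0.0294  0.008 ] [125. 140.] [384.  -5.]
red [ 0.48   -0.3175  0.018 ] [48. 58.] [352. 405.]
```

Bolt at (0.495, -0.029), with the three cameras agreeing within about 3 mm (the radial clearance is 9 mm). Carrying the spacer over it.

Emit:
drive_tool([
  [[7,-29,0,0,0,0,1],[8,-34,0,0,0,0,1],[8,-34,0,0,0,0,1],[8,-34,0,0,0,0,1],[6,-26,0,0,0,0,1],[0,0,0,0,0,0,1],[0,0,0,0,0,0,1],[0,0,0,0,0,0,1]],
])

```text
time_s: 8.75
position: [0.4954, -0.0302, 0.0882]
orientation: [[1.0, -0.002, -0.0], [-0.002, -1.0, -0.0], [-0.0, 0.0, -1.0]]
contact_force: [-0.2, 0.3, -5.6]
opening: 0.644
```

Run:
```python
from h import *
s=manip.observe(); X=np.array(s["position"]);print(X)
p=manip.capture("wrist"); q=manip.capture("scene")
for d in disc(p,100,125,.008,150): print("blue",*d)
for d in manip.spot_point(p,"bolt"): print("bolt",round(d["confidence"],2),w(p,d["location"]).round(4))
print("tip",pix(p,[.495,-.029,.074]),"tip scene",pix(q,[.495,-.029,.074]))
for d in manip.spot_point(q,"spacer_mid"): print("sp",round(d["confidence"],2),w(q,d["location"]).round(4))
a=np.array(p["image"])[150:480,160:490,::-1]; b=cv2.resize(np.array(q["image"])[190:260,270:370,::-1],None,fx=4.7,fy=4.7)
cv2.imwrite("pics/c5.png",np.hstack([a,b[:329].repeat(1,0) if b.shape[0]==330 else cv2.resize(b,(467,330))]))
```

```text
[ 0.49541309 -0.03019286  0.08816553]
blue [ 0.623  -0.2143  0.008 ] [17. 36.] [472. 447.]
blue [ 0.4951 -0.0262  0.008 ] [108. 110.] [323. 235.]
bolt 0.98 [ 0.4936 -0.0258 -0.0009]
tip [322.50272431 268.45205133] tip scene [315.49884822 224.34863601]
sp 0.71 [ 0.4961 -0.0278  0.1222]
```

View pics/c5.png

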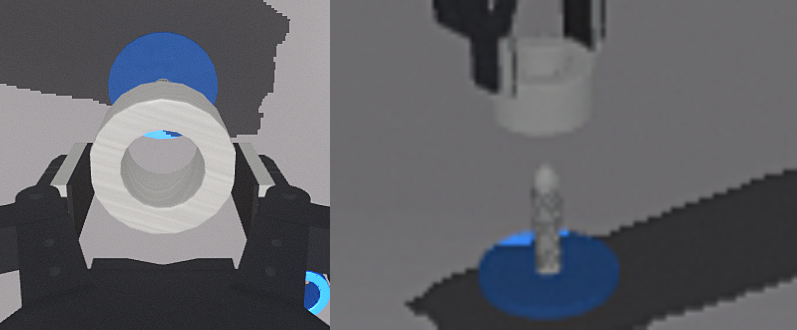

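The spacer hangs straight above the bolt. I'll lower it gently, about 101 mm to seat, and slow the last part.

Emit:
drive_tool([
  [[0,-1,15,0,0,0,1],[0,0,15,0,0,0,1],[0,0,15,0,0,0,1],[0,0,15,0,0,0,1],[0,0,15,0,0,0,1],[0,0,12,0,0,0,1],[0,0,6,0,0,0,1],[0,0,3,0,0,0,1],[0,0,0,0,0,0,1]],
])

```text
time_s: 9.85
position: [0.4957, -0.0287, -0.0077]
orientation: [[1.0, -0.001, -0.0], [-0.001, -1.0, 0.0], [-0.0, -0.0, -1.0]]
contact_force: [-0.0, 0.2, -4.5]
opening: 0.648
```

Emit:
drive_tool([
  [[0,0,2,0,0,0,1],[0,0,2,0,0,0,1],[0,0,0,0,0,0,1]],
])

```text
time_s: 10.15
position: [0.4958, -0.0286, -0.0115]
orientation: [[1.0, -0.001, 0.0], [-0.001, -1.0, -0.0], [0.0, 0.0, -1.0]]
contact_force: [0.5, 0.4, -4.2]
opening: 0.647
```

Emit:
drive_tool([
  [[0,0,1,0,0,0,1],[0,0,1,0,0,0,1],[0,0,0,0,0,0,1]],
])

```text
time_s: 10.45
position: [0.4959, -0.0286, -0.013]
orientation: [[1.0, -0.001, 0.001], [-0.001, -1.0, -0.0], [0.001, 0.0, -1.0]]
contact_force: [-2.4, 0.7, 3.2]
opening: 0.642
```

Emit:
drive_tool([
  [[0,0,0.5,0,0,0,1],[0,0,0,0,0,0,1]],
])

```text
time_s: 10.65
position: [0.4959, -0.0286, -0.013]
orientation: [[1.0, -0.001, 0.001], [-0.001, -1.0, -0.0], [0.001, 0.0, -1.0]]
contact_force: [-4.3, 1.1, 9.5]
opening: 0.647
```

The spacer is seated: the force went from -4.5 to +9.5 N at exactly 8 mm above the height it was picked at. Releasing, rising and going to the washer.

Emit:
drive_tool([
  [[0,0,0,0,0,0,-1],[0,0,0,0,0,0,-1],[0,0,0,0,0,0,-1],[0,0,0,0,0,0,-1],[0,0,0,0,0,0,-1],[0,0,-15,0,0,0,-1],[0,0,-30,0,0,0,-1],[0,0,-40,0,0,0,-1],[0,0,-45,0,0,0,-1],[0,0,-40,0,0,0,-1]],
])

```text
time_s: 11.65
position: [0.4956, -0.0286, 0.1578]
orientation: [[1.0, -0.001, 0.0], [-0.001, -1.0, -0.0], [0.0, 0.0, -1.0]]
contact_force: [0.6, -0.5, 0.2]
opening: 0.999
```

Emit:
drive_tool([
  [[0,-40,0,0,0,0,-1],[0,-48,0,0,0,0,-1],[0,-48,0,0,0,0,-1],[0,-48,0,0,0,0,-1],[0,-48,0,0,0,0,-1],[0,-48,0,0,0,0,-1],[0,-45,0,0,0,0,-1],[-3,-20,0,0,0,0,-1],[0,0,0,0,0,0,-1],[0,0,0,0,0,0,-1]],
])

```text
time_s: 12.65
position: [0.4926, 0.3163, 0.1555]
orientation: [[1.0, -0.0, -0.001], [-0.0, -1.0, -0.001], [-0.001, 0.001, -1.0]]
contact_force: [-0.5, -0.8, 0.3]
opening: 1.002
```

Run:
```python
from h import *
s=manip.observe(); print(s["time_s"],s["position"],s["opening"],np.round(s["qpos"],2),s["contact_force"])
p=manip.capture("wrist")
for d in disc(p,22,35,.010): print("brass",*d)
for d in manip.spot_point(p,"washer_mid"): print("w",round(d["confidence"],2),w(p,d["location"]).round(4))
q=manip.capture("scene")
for d in manip.spot_point(q,"spacer_mid"): print("sp",round(d["confidence"],2),w(q,d["location"]).round(4))
b=cv2.resize(np.array(q["image"])[190:270,265:365,::-1],None,fx=4,fy=4)
cv2.imwrite("pics/c6.png",np.hstack([cv2.resize(np.array(p["image"])[:,:,::-1],(400,320)),b[:320]]))
```

```text
12.65 [0.49257133 0.31628806 0.15545595] 1.0020464354471024 [ 0.45  0.42 -0.16  1.   -0.    2.02] [-0.50412854 -0.81428826  0.26776328]
w 0.76 [ 3.762e-01  3.845e-01 -2.000e-04]
w 0.69 [0.4889 0.3595 0.0081]
sp 0.85 [ 0.497  -0.0265  0.0214]
sp 0.24 [ 0.4949 -0.03    0.0006]
```

View pics/c6.png

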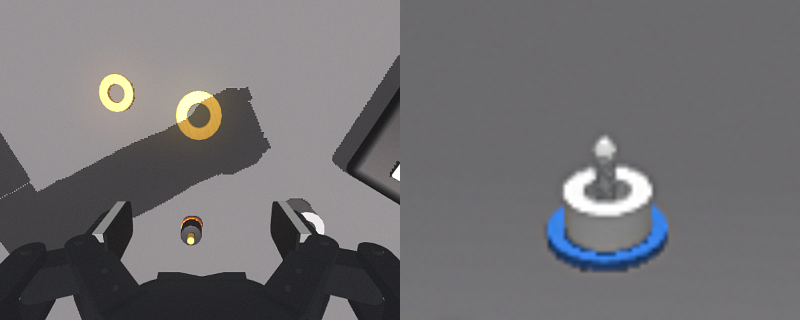

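The spacer sits flat on the disc around the bolt. In the wrist view the large brass washer is at about (318,184) full scale, the small one at (186,149) and the probe at (305,368). The target is the larger one, at (0.489, 0.359).

A recomputation of the tip geometry puts the open tip about 50 mm behind the TCP and the shut tip about 37 mm behind. For the 10 mm washer the TCP must therefore read about -42 mm, and I'll approach that in small steps.

Emit:
drive_tool([
  [[-2,-21,0,0,0,0,-1],[-2,-21,10,0,0,0,-1],[0,0,45,0,0,0,-1],[0,0,45,0,0,0,-1],[0,0,40,0,0,0,-1],[0,0,25,0,0,0,-1],[0,0,10,0,0,0,-1],[0,0,5,0,0,0,-1],[0,0,0,0,0,0,-1],[0,0,0,0,0,0,-1]],
])

```text
time_s: 13.85
position: [0.4904, 0.3589, -0.0225]
orientation: [[1.0, -0.001, 0.002], [-0.001, -1.0, 0.001], [0.002, -0.001, -1.0]]
contact_force: [0.9, 0.0, 0.1]
opening: 1.004
```

Emit:
drive_tool([
  [[0,0,4,0,0,0,-1],[0,0,4,0,0,0,-1],[0,0,3,0,0,0,-1],[0,0,3,0,0,0,-1],[0,0,0,0,0,0,-1]],
])

```text
time_s: 14.35
position: [0.4886, 0.3582, -0.0387]
orientation: [[1.0, -0.001, -0.001], [-0.001, -1.0, -0.0], [-0.001, 0.0, -1.0]]
contact_force: [0.0, -0.2, 0.6]
opening: 1.0
```

Run:
```python
from h import *
p=manip.capture("wrist")
for d in manip.spot_point(p,"washer_mid"): print("w",round(d["confidence"],2),w(p,d["location"]).round(4))
for d in manip.masks_of(p,"washer_mid"):
    m=np.array(d["mask"]).astype(np.uint8); c=max(cv2.findContours(m,0,2)[0],key=cv2.contourArea)
    e=cv2.fitEllipse(c); print(d["confidence"],np.round(e[0]),np.round(e[1]),ray(p,e[0],.008).round(4))
cv2.imwrite("pics/c7.png",np.array(p["image"])[100:480,100:560,::-1])
s=manip.observe(); print(s["position"],pix(p,[.489,.3585,.01]))
```

```text
0.83 [322. 314.] [150. 159.] [0.4884 0.3618 0.008 ]
0.66 [ 31. 245.] [113. 132.] [0.3785 0.3899 0.008 ]
[ 0.48903475  0.35844903 -0.03814802] [323.80790878 323.89116441]
```

View pics/c7.png

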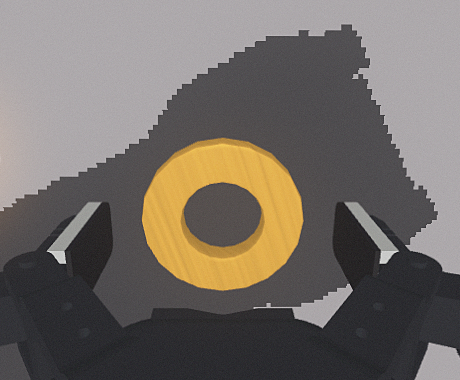

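The washer is centred between the open jaws (crop (222,214); jaws at 110 and 337). The tips are still about 13 mm up, so I'll go about 6 mm lower and close.

Emit:
drive_tool([
  [[0,-1,3,0,0,0,-1],[0,0,3,0,0,0,-1],[0,0,0,0,0,0,-1],[0,0,0,0,0,0,-1]],
])

```text
time_s: 14.9
position: [0.4889, 0.3593, -0.0443]
orientation: [[1.0, -0.001, -0.0], [-0.001, -1.0, -0.0], [-0.0, 0.0, -1.0]]
contact_force: [0.5, -1.3, 1.0]
opening: 0.998
```

Emit:
drive_tool([
  [[0,0,0,0,0,0,0],[0,0,0,0,0,0,0],[0,0,0,0,0,0,0],[0,0,0,0,0,0,0],[0,0,0,0,0,0,0]],
])

```text
time_s: 15.4
position: [0.4891, 0.3595, -0.0433]
orientation: [[1.0, -0.001, 0.0], [-0.001, -1.0, 0.0], [0.0, -0.0, -1.0]]
contact_force: [-2.6, -0.7, 5.8]
opening: 0.737
```

Stopped on the washer at 0.737. I'll grip at full closure, lift and check.

Emit:
drive_tool([
  [[0,0,0,0,0,0,1],[0,0,0,0,0,0,1],[0,0,-5,0,0,0,1],[0,0,-10,0,0,0,1],[0,0,-20,0,0,0,1],[0,0,-30,0,0,0,1],[0,0,-30,0,0,0,1],[0,0,-20,0,0,0,1],[0,0,0,0,0,0,1],[0,0,0,0,0,0,1]],
])

```text
time_s: 16.4
position: [0.4891, 0.3594, 0.071]
orientation: [[1.0, -0.001, 0.001], [-0.001, -1.0, 0.0], [0.001, -0.0, -1.0]]
contact_force: [-0.2, 0.8, -2.3]
opening: 0.73
```

Run:
```python
from h import *
s=manip.observe(); print(s["position"],s["opening"],s["contact_force"])
p=manip.capture("wrist")
for d in manip.masks_of(p,"washer_mid"):
    m=np.array(d["mask"]).astype(np.uint8); c=max(cv2.findContours(m,0,2)[0],key=cv2.contourArea)
    e=cv2.fitEllipse(c); print(d["confidence"],np.round(e[0]),np.round(e[1]),ray(p,e[0],.123).round(4))
```

```text
[0.48910252 0.35942703 0.07099059] 0.7298885212171892 [-0.16358095  0.75758088 -2.31293707]
0.73 [153. 204.] [68. 75.] [0.4292 0.4068 0.123 ]
0.62 [322. 322.] [155. 164.] [0.4875 0.3624 0.123 ]
```

The washer is held (2.3 N, opening 0.73) and 114 mm up. Carrying it to the bolt.

Emit:
drive_tool([
  [[2,25,0,0,0,0,1],[2,40,0,0,0,0,1],[2,45,0,0,0,0,1],[0,45,0,0,0,0,1],[0,45,0,0,0,0,1],[0,45,0,0,0,0,1],[0,45,0,0,0,0,1],[0,45,0,0,0,0,1],[0,34,0,0,0,0,1],[0,20,0,0,0,0,1]],
])

```text
time_s: 17.5
position: [0.4934, -0.0321, 0.0696]
orientation: [[1.0, -0.004, -0.002], [-0.004, -1.0, -0.0], [-0.002, 0.0, -1.0]]
contact_force: [-0.3, -0.2, -2.0]
opening: 0.735
```

Emit:
drive_tool([
  [[0,0,0,0,0,0,1],[0,0,0,0,0,0,1],[0,0,0,0,0,0,1]],
])

```text
time_s: 17.8
position: [0.4939, -0.0286, 0.0702]
orientation: [[1.0, 0.0, -0.002], [0.0, -1.0, 0.001], [-0.002, -0.001, -1.0]]
contact_force: [0.2, 0.3, -2.2]
opening: 0.73
```

Run:
```python
from h import *
s=manip.observe(); print(s["time_s"],s["position"],s["opening"],s["contact_force"])
p=manip.capture("wrist"); q=manip.capture("scene"); t=manip.capture("top")
for d in disc(p,22,35,.123,300): print("brass",*d)
for n,g in (("wrist",p),("scene",q),("top",t)):
    for d in manip.spot_point(g,"washer_mid"): print(n,round(d["confidence"],2),w(g,d["location"]).round(4))
b=cv2.resize(np.array(q["image"])[180:260,270:370,::-1],None,fx=4,fy=4)
cv2.imwrite("pics/c8.png",np.hstack([cv2.resize(np.array(p["image"])[:,:,::-1],(400,320)),b[:320]]))
```

```text
17.8 [ 0.49392334 -0.02856437  0.0701829 ] 0.7304623739156733 [ 0.21239584  0.32381336 -2.17440804]
wrist 0.57 [ 0.4948 -0.0242  0.0019]
scene 0.72 [ 0.4965 -0.0279  0.1114]
top 0.8 [0.3751 0.3837 0.0007]
```

View pics/c8.png

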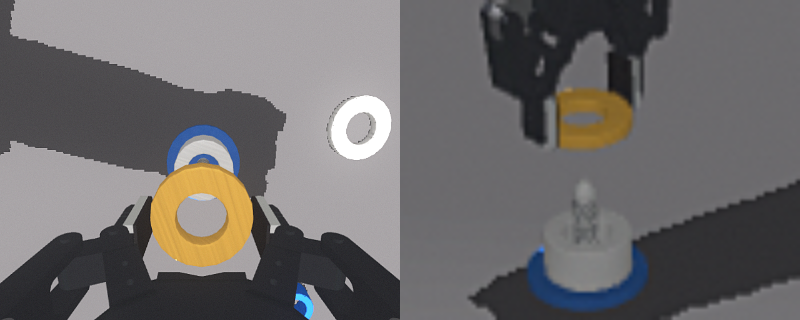

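The washer hangs level over the bolt (scene crop). It seats at TCP z ≈ -0.005, so I'll lower it about 75 mm gently.

Emit:
drive_tool([
  [[1.5,0,12,0,0,0,1],[0,0,15,0,0,0,1],[0,0,15,0,0,0,1],[0,0,15,0,0,0,1],[0,0,8,0,0,0,1],[0,0,4,0,0,0,1],[0,0,3,0,0,0,1],[0,0,0,0,0,0,1]],
])

```text
time_s: 18.9
position: [0.4963, -0.0296, -0.0012]
orientation: [[1.0, -0.001, 0.0], [-0.001, -1.0, -0.0], [0.0, 0.0, -1.0]]
contact_force: [0.2, 0.2, -1.8]
opening: 0.731
```

Emit:
drive_tool([
  [[0,0,1,0,0,0,1],[0,0,1,0,0,0,1],[0,0,1,0,0,0,1],[0,0,0,0,0,0,1]],
])

```text
time_s: 19.3
position: [0.4962, -0.0296, -0.004]
orientation: [[1.0, -0.001, 0.0], [-0.001, -1.0, -0.0], [0.0, 0.0, -1.0]]
contact_force: [0.6, 0.9, -1.4]
opening: 0.732
```

Emit:
drive_tool([
  [[0,0,1,0,0,0,1],[0,0,0.5,0,0,0,1],[0,0,0,0,0,0,1]],
])

```text
time_s: 19.6
position: [0.4963, -0.0296, -0.0053]
orientation: [[1.0, -0.001, 0.0], [-0.001, -1.0, -0.0], [0.0, 0.0, -1.0]]
contact_force: [-1.0, 1.1, 2.8]
opening: 0.732
```

Emit:
drive_tool([
  [[0,0,0.5,0,0,0,1],[0,0,0,0,0,0,1]],
])

```text
time_s: 19.8
position: [0.4963, -0.0296, -0.0053]
orientation: [[1.0, -0.001, 0.001], [-0.001, -1.0, -0.0], [0.001, 0.0, -1.0]]
contact_force: [-3.2, 0.9, 8.7]
opening: 0.736
```

Seated: the force rose to +8.7 N exactly at the predicted height. Releasing, rising and going to the red bushing.

Emit:
drive_tool([
  [[0,0,0,0,0,0,-1],[0,0,0,0,0,0,-1],[0,0,0,0,0,0,-1],[0,0,0,0,0,0,-1],[0,0,0,0,0,0,-1],[0,0,-15,0,0,0,-1],[0,0,-30,0,0,0,-1],[0,0,-35,0,0,0,-1],[0,0,-40,0,0,0,-1],[0,0,-15,0,0,0,-1]],
])

```text
time_s: 20.8
position: [0.4982, -0.03, 0.1325]
orientation: [[1.0, -0.001, 0.005], [-0.001, -1.0, -0.001], [0.005, 0.001, -1.0]]
contact_force: [0.1, -0.8, -0.0]
opening: 0.995
```

Emit:
drive_tool([
  [[-3,30,0,0,0,0,-1],[-4,45,0,0,0,0,-1],[-4,45,0,0,0,0,-1],[-4,45,0,0,0,0,-1],[0,45,0,0,0,0,-1],[0,45,0,0,0,0,-1],[0,45,0,0,0,0,-1],[0,25,0,0,0,0,-1],[0,0,0,0,0,0,-1],[0,0,0,0,0,0,-1]],
])

```text
time_s: 21.8
position: [0.4803, -0.3546, 0.1283]
orientation: [[1.0, -0.002, -0.001], [-0.002, -1.0, 0.001], [-0.001, -0.001, -1.0]]
contact_force: [-0.1, 0.6, 0.3]
opening: 0.999
```

Run:
```python
from h import *
s=manip.observe(); print(s["time_s"],s["position"],s["opening"])
p=manip.capture("wrist"); q=manip.capture("scene"); t=manip.capture("top")
for n,g in (("wrist",p),("scene",q),("top",t)):
    for k in ("bushing_mid","washer_mid","spacer_mid"):
        for d in manip.spot_point(g,k): print(n,k,round(d["confidence"],2),w(g,d["location"]).round(4))
for d in manip.masks_of(p,"bushing_mid"):
    m=np.array(d["mask"]).astype(np.uint8); c=max(cv2.findContours(m,0,2)[0],key=cv2.contourArea)
    e=cv2.fitEllipse(c); print(d["confidence"],np.round(e[0]),np.round(e[1]),ray(p,e[0],.014).round(4),np.array(p["image"])[m>0].mean(0).round())
b=cv2.resize(np.array(q["image"])[180:260,270:370,::-1],None,fx=4,fy=4)
cv2.imwrite("pics/c9.png",np.hstack([cv2.resize(np.array(p["image"])[:,:,::-1],(400,320)),b[:320]]))
```

```text
21.8 [ 0.48029859 -0.35455672  0.1283044 ] 0.9987736145938246
scene bushing_mid 0.59 [ 0.4807 -0.3313  0.0076]
scene washer_mid 0.58 [0.3758 0.3902 0.003 ]
scene washer_mid 0.47 [ 0.4987 -0.0287  0.0357]
scene spacer_mid 0.65 [ 0.4953 -0.0252  0.0199]
top bushing_mid 0.62 [ 0.4863 -0.332   0.0118]
top washer_mid 0.75 [0.3755 0.3846 0.0038]
top washer_mid 0.71 [ 0.4932 -0.0338  0.0422]
top washer_mid 0.21 [ 0.4846 -0.3324  0.0104]
top spacer_mid 0.42 [ 0.4923 -0.0266  0.0252]
0.93 [325. 203.] [63. 64.] [ 0.4825 -0.3324  0.014 ] [207.  42.  39.]
```

View pics/c9.png

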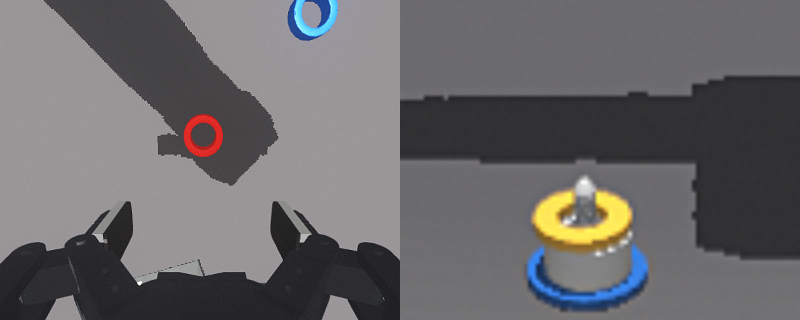

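The brass washer lies flat on the spacer. The red bushing is at (203,135) in the half view, i.e. (0.482, -0.333). I'll grip it with a light force.

Emit:
drive_tool([
  [[2,-22,0,0,0,0,-1],[0,0,40,0,0,0,-1],[0,0,40,0,0,0,-1],[0,0,40,0,0,0,-1],[0,0,20,0,0,0,-1],[0,0,12,0,0,0,-1],[0,0,6,0,0,0,-1],[0,0,5,0,0,0,-1],[0,0,0,0,0,0,-1],[0,0,0,0,0,0,-1]],
], force=25)

```text
time_s: 23.45
position: [0.4835, -0.3332, -0.0331]
orientation: [[1.0, -0.001, 0.001], [-0.001, -1.0, -0.001], [0.001, 0.001, -1.0]]
contact_force: [-0.1, 0.7, -0.3]
opening: 1.003
```

Emit:
drive_tool([
  [[0,0,0,0,0,0,1],[0,0,0,0,0,0,1],[0,0,0,0,0,0,1],[0,0,0,0,0,0,1],[0,0,0,0,0,0,1],[0,0,0,0,0,0,1],[0,0,0,0,0,0,1]],
])

```text
time_s: 24.15
position: [0.4832, -0.3328, -0.0332]
orientation: [[1.0, -0.001, 0.001], [-0.001, -1.0, -0.001], [0.001, 0.001, -1.0]]
contact_force: [-0.3, 0.7, 5.6]
opening: 0.582
```

Gripped at 0.58. Lifting 120 mm and checking before the carry.

Emit:
drive_tool([
  [[0,0,-5,0,0,0,1],[0,0,-15,0,0,0,1],[0,0,-30,0,0,0,1],[0,0,-30,0,0,0,1],[0,0,-25,0,0,0,1],[0,0,-15,0,0,0,1],[0,0,0,0,0,0,1],[0,0,0,0,0,0,1]],
])

```text
time_s: 24.95
position: [0.4827, -0.3325, 0.0857]
orientation: [[1.0, -0.001, 0.0], [-0.001, -1.0, -0.0], [0.0, 0.0, -1.0]]
contact_force: [0.6, -0.5, -0.9]
opening: 0.58
```

Emit:
drive_tool([
  [[2,-25,0,0,0,0,1],[2,-40,0,0,0,0,1],[2,-45,0,0,0,0,1],[2,-45,0,0,0,0,1],[2,-45,0,0,0,0,1],[2,-45,0,0,0,0,1],[0,-36,0,0,0,0,1],[0,-23,0,0,0,0,1],[0,0,0,0,0,0,1],[0,0,0,0,0,0,1]],
])

```text
time_s: 25.95
position: [0.4944, -0.0284, 0.0849]
orientation: [[1.0, 0.0, -0.002], [0.0, -1.0, -0.0], [-0.002, 0.0, -1.0]]
contact_force: [0.7, -0.5, -0.7]
opening: 0.58
```

Run:
```python
from h import *
s=manip.observe(); print(s["time_s"],s["position"],s["opening"],s["contact_force"])
p=manip.capture("wrist"); q=manip.capture("scene"); t=manip.capture("top")
for n,g in (("wrist",p),("scene",q),("top",t)):
    for d in manip.spot_point(g,"bushing_mid"): print(n,round(d["confidence"],2),w(g,d["location"]).round(4))
b=cv2.resize(np.array(q["image"])[180:260,270:370,::-1],None,fx=4,fy=4)
cv2.imwrite("pics/c10.png",np.hstack([cv2.resize(np.array(p["image"])[:,:,::-1],(400,320)),b[:320]]))
```

```text
25.95 [ 0.49437931 -0.02837829  0.08488826] 0.5797412127734248 [ 0.6883503  -0.46510586 -0.74179907]
scene 0.79 [ 0.4949 -0.0296  0.1247]
```

No more pictures can be viewed. The numbers agree: the scene network puts the bushing at (0.495, -0.030), over the bolt, and the opening is steady. It seats at TCP z ≈ 0.015. Lowering gently.

Emit:
drive_tool([
  [[0.5,0,12,0,0,0,1],[0,0,15,0,0,0,1],[0,0,15,0,0,0,1],[0,0,12,0,0,0,1],[0,0,6,0,0,0,1],[0,0,4,0,0,0,1],[0,0,2,0,0,0,1],[0,0,0,0,0,0,1]],
])

```text
time_s: 27.05
position: [0.4958, -0.0287, 0.0199]
orientation: [[1.0, -0.001, 0.0], [-0.001, -1.0, -0.0], [0.0, 0.0, -1.0]]
contact_force: [0.4, -0.2, -1.0]
opening: 0.576
```

Emit:
drive_tool([
  [[0,0,1,0,0,0,1],[0,0,1,0,0,0,1],[0,0,0,0,0,0,1]],
])

```text
time_s: 27.35
position: [0.4958, -0.0286, 0.018]
orientation: [[1.0, -0.001, 0.0], [-0.001, -1.0, -0.0], [0.0, 0.0, -1.0]]
contact_force: [-1.1, -0.0, -1.7]
opening: 0.581
```

Emit:
drive_tool([
  [[0,0,1,0,0,0,1],[0,0,1,0,0,0,1],[0,0,0,0,0,0,1]],
])

```text
time_s: 27.65
position: [0.4955, -0.0286, 0.0158]
orientation: [[1.0, -0.001, -0.0], [-0.001, -1.0, 0.0], [-0.0, -0.0, -1.0]]
contact_force: [-0.0, -0.5, -0.8]
opening: 0.577
```

Emit:
drive_tool([
  [[0,0,1,0,0,0,1],[0,0,0.5,0,0,0,1],[0,0,0,0,0,0,1]],
])

```text
time_s: 27.95
position: [0.4957, -0.0286, 0.0147]
orientation: [[1.0, -0.001, 0.0], [-0.001, -1.0, -0.0], [0.0, 0.0, -1.0]]
contact_force: [-1.2, -0.0, 3.8]
opening: 0.579
```

Contact, at the predicted height. Releasing and withdrawing.

Emit:
drive_tool([
  [[0,0,0,0,0,0,-1],[0,0,0,0,0,0,-1],[0,0,0,0,0,0,-1],[0,0,0,0,0,0,-1],[0,0,0,0,0,0,-1],[0,0,0,0,0,0,-1],[0,0,-10,0,0,0,-1],[0,0,-25,0,0,0,-1],[0,0,-35,0,0,0,-1],[0,0,-35,0,0,0,-1]],
])

```text
time_s: 28.95
position: [0.4952, -0.0285, 0.121]
orientation: [[1.0, -0.001, -0.001], [-0.001, -1.0, 0.0], [-0.001, -0.0, -1.0]]
contact_force: [0.6, -0.3, -0.1]
opening: 1.004
```

Emit:
drive_tool([
  [[0,30,-20,0,0,0,-1],[0,40,0,0,0,0,-1],[0,40,0,0,0,0,-1],[0,30,0,0,0,0,-1],[0,0,0,0,0,0,-1],[0,0,0,0,0,0,-1],[0,0,0,0,0,0,-1]],
])

```text
time_s: 29.65
position: [0.4952, -0.1676, 0.1396]
orientation: [[1.0, -0.0, -0.0], [-0.0, -1.0, 0.001], [-0.0, -0.001, -1.0]]
contact_force: [-0.3, -0.6, -0.6]
opening: 1.003
```

Run:
```python
from h import *
s=manip.observe(); print(s["time_s"],s["position"],s["opening"],s["contact_force"])
for c in ("wrist","scene","top"):
    p=manip.capture(c)
    for k in ("bushing_mid","washer_mid","spacer_mid","bolt"):
        for d in manip.spot_point(p,k):
            X=w(p,d["location"])
            if np.hypot(*(X[:2]-[.495,-.029]))<.06: print(c,k,round(d["confidence"],2),X.round(4))
    for d in disc(p,0,8,.066,30): print(c,"red@.066",*d)
    for d in disc(p,22,35,.045,60): print(c,"brass@.045",*d)
    for d in disc(p,100,125,.006,200):
        if abs(d[0][0]-.495)<.05 and abs(d[0][1]+.03)<.05: print(c,"blue",*d)
    print(c,"expect red top",pix(p,[.495,-.029,.066]).round())
```

```text
29.65 [ 0.49523408 -0.16764297  0.13957231] 1.003107270601184 [-0.26353024 -0.58156315 -0.6170565 ]
wrist bolt 0.87 [ 0.4939 -0.0255  0.0014]
wrist red@.066 [ 0.4955 -0.0277  0.066 ] [80. 99.] [323.  22.]
wrist expect red top [322.  24.]
scene bushing_mid 0.58 [ 0.498  -0.0282  0.0565]
scene washer_mid 0.54 [ 0.4963 -0.0311  0.0404]
scene spacer_mid 0.61 [ 0.4977 -0.0269  0.0222]
scene bolt 0.57 [ 0.4946 -0.0321  0.0045]
scene red@.066 [0.9157 0.6701 0.066 ] [179. 252.] [442. 537.]
scene red@.066 [ 0.5031 -0.0208  0.066 ] [18. 20.] [315. 229.]
scene brass@.045 [0.4212 0.4102 0.045 ] [12. 20.] [478. 296.]
scene expect red top [316. 227.]
top bushing_mid 0.63 [ 0.4966 -0.0271  0.0576]
top washer_mid 0.59 [ 0.496  -0.0313  0.0421]
top washer_mid 0.54 [ 0.4927 -0.0305  0.0596]
top spacer_mid 0.58 [ 0.4927 -0.0253  0.0247]
top bolt 0.81 [ 0.4937 -0.0313 -0.0019]
top red@.066 [ 0.4954 -0.0282  0.066 ] [24. 24.] [336. 250.]
top red@.066 [0.8199 0.5822 0.066 ] [109. 113.] [39. 96.]
top brass@.045 [0.3747 0.3758 0.045 ] [22. 23.] [134. 312.]
top blue [ 0.4952 -0.0282  0.006 ] [37. 38.] [335. 253.]
top expect red top [336. 250.]
```

All three heights (0.057, 0.041 and 0.023) and centres match the seated stack, so I'm handing in.

```bash
python3 -c "
from plant import manip
print(manip.close_job())"
```

```text
the job is handed in; nothing more can be done
None
```

The stack is built on the blue-based bolt: bright-steel spacer, then the large brass washer, then the red bushing. I lowered each ring until the wrist force showed it was seated, then released it. I handed the job in at about 30 s with the arm clear; no verdict was reported.

**Last checks:** the networks put the ring centres at about 23, 41 and 57 mm above the table (expected 23, 43 and 59). All three were within about 6 mm of the bolt's axis by the networks, whose accuracy is about 4 mm. The red ring's outline from the top camera was within 1 mm of the disc's centre.

**What failed or disagreed:**
- **First grasp:** the gripper shut in the air above the spacer. The fingertips end about 37 mm (shut) to 50 mm (open) short of the stated TCP, so I measured that from the pictures and gripped lower, with the TCP below the table height.
- **Bushing placement:** I had used up the picture limit by then, so I checked its placing by numbers only and did not see the finished stack.
- **Last top view:** one extra, weaker washer report appeared at the bushing's height. I took it for the red ring being mistaken for a washer.

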